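Close the gear unit with its cover plate

ROBOT

A 6-joint arm with a two-finger parallel gripper is mounted at the origin on the work surface. World frame = base frame: x ahead of the robot, y to its left, z up, the work surface at z = 0. Lengths are in m, angles in rad, forces in N, time in s.
With the tool pointing down it reaches from about 0.375 to 0.9 m from the base axis. Payload 3.1 kg.
Tool frame: the origin (TCP) lies at the very end of the fingers, on their centre line; the grasp point (between the pads) lies 19 mm behind it; z points along the fingers, y is the direction in which the jaws open and shut (so a half turn about z gives the same grasp; the last joint's range is limited). The gripper opens to 85 mm and grips with 20 to 120 N. Pads are 22 mm wide; open, the fingers measure 114 mm over their backs; the gripper's body (76 mm by 85 mm) begins 54 mm behind the grasp point. The pads swing forward as they close: fully open they stand 13 mm farther back than shut.
Start: joints at [1.032, 0.527, 1.433, -0, 1.181, -0.178], TCP at [0.22, 0.585, 0.231] pointing down, gripper open.
Joint ranges: [-3.08, 3.08], [-0.75, 2.2], [0.22, 2.44], [-1.43, 4.57], [0, 2.65], [-2.85, 2.85]. Speed limits (rad/s): [2.79, 2.79, 3.14, 3.14, 3.14, 3.14].

INTERFACE

Orientations are given as a unit quaternion [x, y, z, w].
In Python, from station import manip gives the robot as it stands. The module is installed in compiled form; this text tells all that it offers.
- The arm moves only by the tool send_rows, never from a script. Its argument "commands" is a list of rows, each an object with "delta_pos": the shift along the world's x, y, z in cm, a list of three; "yaw": the turn about the world's z in rad. A call has 1 to 10 rows; each row shifts and turns the pose as measured when the row begins; what a row does not reach is not made up. A row lasts 1/8 s, in which the tool goes at most 62.5 mm and 10.7 degrees, less where a joint would pass 70% of its speed; a pose out of reach is approached as far as the arm can. A call is refused whole if a number of a shift passes 6.25 or a number of a turn 0.188, either way. A call with a gripper value outside its range is refused whole. "grip" is the closure, from -1 (fully open) to 1 (shut), set as the call begins (left out, the last holds). The fingers move at their own pace and stop on an object; "force" is the grip in N (left out, the last holds). Time passes only in rows, so rows that do not move let the fingers close. It gives the time, the measured TCP pose, the force and the opening at its end, in the units of the state.
- manip.sense(): the state, without advancing time (a new reading comes with each control period).
- manip.snapshot(name): name is "scene" or "top" or "wrist"; returns the picture (420x560x3 uint8, blue, green, red); there is no depth.
- manip.get_calibration(name): a dict with "fx", "fy", "cx", "cy" (pixels), "dist_coeffs" ([k1, k2, p1, p2, k3] as OpenCV has them; the pictures are not rectified), "world_to_cam" (4x4, takes a point from world to camera coordinates); the wrist camera has in their place "mount" (4x4, takes a point from camera to tool coordinates, whose origin is the TCP and whose axes are the flange's). Camera axes: x right, y down, z forward; pixel columns grow to the right and rows downward; lengths in m; the calibration is good to about 2 mm. A picture is of the moment at which its call begins: read the wrist's pose just before it. get_calibration takes no time and is no camera call.
- manip.sign_off(): hands the job in, once; it reports no verdict.
The state is a dict: "t": time; "q": joint angles; "qd": joint speeds; "tau": joint torques, N m; "tcp_pos": TCP position; "tool_rot": TCP orientation; "force": force on the tool from outside, world axes, zero at the start; "ft_torque": the same for the moment, N m; "finger_gap": opening from 0.0 (shut) to 1.0 (fully open).
Only numpy, scipy, OpenCV 4.12 (cv2) and the standard library are available. Lean on these libraries where they do the work, as an engineer would, in place of code of your own. Each camera call takes 0.05 s, during which the arm holds its last target. There are 200 camera calls.

TASK

The gear unit on the bench is open on top: take the larger of the two aluminium cover plates by its handle, tilt it and bring one of its short edges in under the overhanging lip of the unit, then lower the other end until the cover lies flat in its pocket, and let go. Leave the smaller cover where it lies.

Things in the scene. Friction and masses are not known exactly. Their poses are not given: they have to be found in the camera images.
- cover_grip (a point): Larger cover: aluminium plate 110 (x) x 80 (y) x 6 mm, lying handle up; z is its upward normal, both short edges (x = +-55) alike; 0.2 to 0.3 kg. This point: centre of its handle's bar, over the plate's centre, 47 mm above its underside. Bar 12 thick (x: grip across this), 60 long (y), 18 high, 32 mm of air under it but for a 10 mm post at each end.
- pocket_mid (a point): Centre of the floor of the pocket in the top of the grey gear unit (fixed), 60 mm above the bench; z up, x along the pocket, away from the lip. Pocket 122 (x) x 92 (y) mm, its floor a rim round an open well 90 x 60. Walls at the sides and +x end rise 14 mm; the -x end, 61 mm from here, is under the lip. The cover's length goes along x, with 6 mm of play at each end and side.
- lip_edge (a point): Middle of the lower free edge of the unit's steel lip, 41 mm to -x of the pocket's centre and 18 mm above its floor. The lip is 6 mm thick, as wide as the unit (108 mm), and overhangs the pocket by 20 mm, so the cover cannot go straight down; tilted 10 to 25 degrees, edge first, it goes under. A motor on the unit's +x side, 27 mm in radius, stays below the walls.
- spare_grip (a point): Smaller cover, of another machine, to be left alone: the same form, plate 76 (x) x 56 (y) x 6 mm, bar 46 mm long. This point: centre of its handle's bar, 47 mm above its underside.
Things that resemble listed ones, but are neither listed nor needed, are in the scene too. Leave any purple or red look-alike of the part that bears cover_grip alone.

How it is judged:
On the way:
1. the larger cover is brought, tilted by more than 6 degrees, to the unit's pocket, one edge low (angle between cover_grip's own z axis and vertical above 0.105 rad and horizontal distance between cover_grip and pocket_mid below 0.05 m and z of cover_grip in the frame of pocket_mid below 0.09 m), for 0.1 s.
At the end, for the whole second after the job is handed in: The larger cover lies flat (within 3.4 degrees) on the floor of the unit's pocket (its handle 47 mm +-5 mm above the floor), within 14 mm of the pocket's centre and 9.7 degrees of its direction, so that one end is under the lip, and is let go (z of cover_grip in the frame of pocket_mid between 0.042 and 0.052 m and horizontal distance between cover_grip and pocket_mid below 0.014 m and angle between cover_grip's own z axis and vertical below 0.06 rad and angle between the x axis of cover_grip and the x axis of pocket_mid, either way round below 0.17 rad); the robot touches nothing.
It fails at once if the smaller cover is moved by more than 30 mm (distance of spare_grip from where it was at the start of the episode above 0.03 m).
It also fails if it takes over 38 s, if anything falls off the work surface, if the arm or the gripper's body presses on something with over 40 N, if the wrist force passes 120 N, or if a joint passes its speed limit or range.

## Working session

There is one attempt and no reset: what is moved stays moved. The work goes in short steps, Python scripts to look and compute and a tool call to move; the robot and the scene stay as the last step left them, time stands still between calls to the robot, and variables do not carry over. Pictures are saved under pics/ and viewed, about 8 in all and at most 12, crops included, and the job is handed in when it is done.

Besides the shell and the picture viewer there is one more tool, called after "Emit:" as a command line: name --argument value ..., lists and objects as JSON in quotes. send_rows: Moves the arm, as the interface text tells. Its arguments: {"type":"object","properties":{"commands":{"type":"array","items":{"type":"object","properties":{"delta_pos":{"type":"array","items":{"type":"number"}},"yaw":{"type":"number"}}}},"grip":{"type":"number"},"force":{"type":"number"}},"required":["commands"]}

```bash
mkdir -p pics; python3 - <<'E'
from station import manip
import cv2,numpy as np
for n in("scene","top"):
    im=manip.snapshot(n);cv2.imwrite(f"pics/{n}0.png",im)
    c=manip.get_calibration(n);print(n,{k:np.round(v,3).tolist() for k,v in c.items()})
print(manip.get_calibration("wrist"));print(manip.sense())
E
```

```text
scene {'fx': 523.04, 'fy': 523.04, 'cx': 277.882, 'cy': 208.32, 'dist_coeffs': [-0.097, 0.0, 0.0, 0.0, 0.0], 'world_to_cam': [[-0.678, 0.735, 0.007, 0.335], [0.592, 0.551, -0.589, -0.111], [-0.436, -0.395, -0.808, 1.677], [0.0, 0.0, 0.0, 1.0]]}
top {'fx': 446.437, 'fy': 446.437, 'cx': 274.497, 'cy': 210.233, 'dist_coeffs': [-0.089, 0.0, 0.0, 0.0, 0.0], 'world_to_cam': [[0.022, -1.0, 0.016, -0.116], [-0.981, -0.025, -0.193, 0.388], [0.194, -0.011, -0.981, 1.225], [0.0, 0.0, 0.0, 1.0]]}
{'fx': 337.92732477112315, 'fy': 337.92732477112315, 'cx': 278.3768468239652, 'cy': 209.11065552984593, 'dist_coeffs': array([-0.02012321,  0.        ,  0.        ,  0.        ,  0.        ]), 'mount': array([[ 1.60446004e-04, -9.65542122e-01, -2.60246776e-01,
         6.54974079e-02],
       [ 9.99999986e-01,  1.65143724e-04,  3.81476565e-06,
        -7.78340424e-05],
       [ 3.92948048e-05, -2.60246773e-01,  9.65542136e-01,
        -1.41454413e-01],
       [ 0.00000000e+00,  0.00000000e+00,  0.00000000e+00,
         1.00000000e+00]])}
{'t': 0.1, 'q': array([ 1.03249659e+00,  5.28367710e-01,  1.43375878e+00, -1.65860133e-05,
        1.18145135e+00, -1.78481638e-01]), 'qd': array([-0.00029964, -0.001158  , -0.00202268,  0.00181086,  0.00217805,
       -0.00134668]), 'tau': array([-1.12229995e-03, -4.43306315e+01, -1.78586072e+01, -3.66707227e-04,
        3.87115622e-03,  6.99852336e-06]), 'tcp_pos': array([0.21969247, 0.5844214 , 0.23043977]), 'tool_rot': array([ 1.78936898e-01,  9.83860052e-01, -9.32218279e-04, -3.40988316e-04]), 'force': array([ 0.36606626, -0.24474231,  0.76911129]), 'ft_torque': array([-0.01862412, -0.03642417, -0.01361428]), 'finger_gap': 1.0003784793864798}
```

View pics/scene0.png

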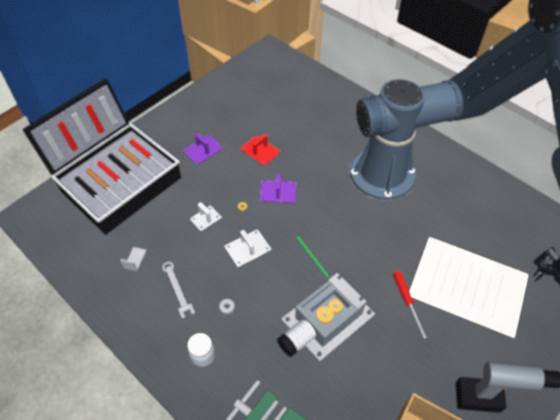

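View pics/top0.png

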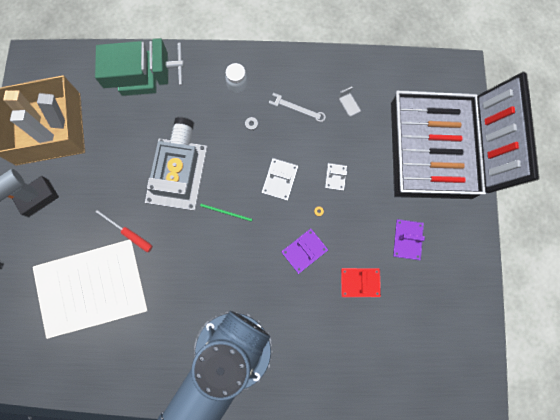

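```bash
cat >h.py <<'E'
import cv2,numpy as np
from station import manip
from scipy.spatial.transform import Rotation as R
def cam(n,s=None):
    c=manip.get_calibration(n);K=np.array([[c["fx"],0,c["cx"]],[0,c["fy"],c["cy"]],[0,0,1]])
    if n=="wrist":
        T=np.eye(4);T[:3,:3]=R.from_quat(s["tool_rot"]).as_matrix();T[:3,3]=s["tcp_pos"]
        W=T@c["mount"]
    else: W=np.linalg.inv(c["world_to_cam"])
    return K,np.array(c["dist_coeffs"]),W
def cast(C,px,z):
    K,d,W=C;u=cv2.undistortPoints(np.float64(px).reshape(-1,1,2),K,d)[:,0]
    r=np.c_[u,np.ones(len(u))]@W[:3,:3].T;o=W[:3,3]
    return o+r*((z-o[2])/r[:,2])[:,None]
def proj(C,P):
    K,d,W=C;M=np.linalg.inv(W)
    return cv2.projectPoints(np.float64(P).reshape(-1,1,3),cv2.Rodrigues(M[:3,:3])[0],M[:3,3],K,d)[0][:,0]
E
python3 - <<'E'
from h import *
a=cv2.imread("pics/top0.png")
# white plates
C=cam("top")
hsv=cv2.cvtColor(a,cv2.COLOR_BGR2HSV);m=cv2.inRange(hsv,(0,0,165),(180,40,255))
for c in cv2.findContours(m,cv2.RETR_EXTERNAL,cv2.CHAIN_APPROX_NONE)[0]:
    r=cv2.minAreaRect(c)
    if min(r[1])<14: continue
    P=cast(C,cv2.boxPoints(r),.006);e=P-np.roll(P,1,0)
    print(np.round(r[0]),"ctr",P.mean(0).round(3),"sides",np.linalg.norm(e,axis=1).round(3)[:2],"ang",np.arctan2(e[:,1],e[:,0]).round(3)[:2])
cv2.imwrite("pics/crop.png",np.hstack([cv2.resize(a[145:215,250:360],None,fx=4,fy=4,interpolation=2),cv2.resize(a[110:215,135:220],None,fx=4,fy=4,interpolation=2)[:280]]) if 0 else cv2.resize(a[110:220,135:355],(792,396),interpolation=2))
E
```

```text
[ 88. 289.] ctr [0.157 0.419 0.006] sides [0.215 0.316] ang [ 0.384 -1.271]
[335. 176.] ctr [ 0.505 -0.286  0.006] sides [0.06  0.078] ang [ 1.452 -0.139]
[280. 179.] ctr [ 0.493 -0.12   0.006] sides [0.08  0.113] ang [ 1.283 -0.27 ]
[177. 166.] ctr [0.527 0.186 0.006] sides [0.151 0.259] ang [ 1.394 -0.115]
[440. 142.] ctr [ 0.63  -0.613  0.006] sides [0.342 0.279] ang [ 0.003 -1.474]
[234.  74.] ctr [0.829 0.027 0.006] sides [0.072 0.06 ] ang [ 0.049 -1.546]
[174.  63.] ctr [0.862 0.219 0.006] sides [0.141 0.051] ang [ 0.083 -1.557]
[280. 210.] ctr [ 0.466 -0.132  0.006] sides [1.331 1.924] ang [ 0.147 -1.535]
```

View pics/crop.png

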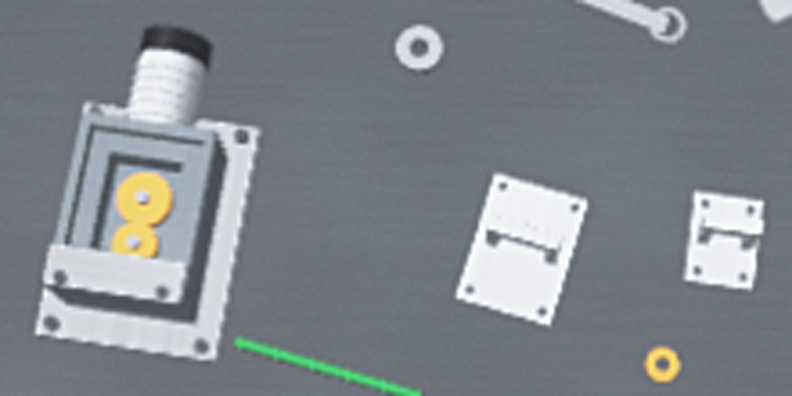

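```bash
python3 - <<'E'
from h import *
C=cam("top")
px=np.array([[47,247],[188,262],[182,300],[42,287]])/3.6+[135,110]
P=cast(C,px,.084);print(P.round(3))
e=P[0]-P[1];print("width",np.linalg.norm(e),"yang",np.arctan2(e[1],e[0]))
x=np.array([e[1],-e[0],0])/np.linalg.norm(e);print("xax",x,"mid",(P[0]+P[1])/2+.041*x)
w=cast(C,np.array([[93,125],[203,143]])/3.6+[135,110],.074);print(w.round(3))
E
```

```text
[[0.462 0.247 0.084]
 [0.453 0.137 0.084]
 [0.423 0.139 0.084]
 [0.431 0.248 0.084]]
width 0.11045275221317723 yang 1.4857093924584257
xax [ 0.99638229 -0.0849843   0.        ] mid [0.49848788 0.1880483  0.084     ]
[[0.565 0.221 0.074]
 [0.552 0.133 0.074]]
```

Emit:
send_rows --commands '[{"delta_pos":[2.2,-5.8,0],"yaw":0.09},{"delta_pos":[2.2,-5.8,0]},{"delta_pos":[2.2,-5.8,0]},{"delta_pos":[2.2,-5.8,0]},{"delta_pos":[2.2,-5.8,0]},{"delta_pos":[2.2,-5.8,0]},{"delta_pos":[2.2,-5.8,0]},{"delta_pos":[2.2,-5.8,0]},{"delta_pos":[2.2,-5.8,0]},{"delta_pos":[2.2,-5.8,0]}]' --grip -1 --force 25

```text
validation failed for argument at $.co...
```

Emit:
send_rows --commands '[{"delta_pos":[2.2,-5.8,0],"yaw":0.09},{"delta_pos":[2.2,-5.8,0],"yaw":0},{"delta_pos":[2.2,-5.8,0],"yaw":0},{"delta_pos":[2.2,-5.8,0],"yaw":0},{"delta_pos":[2.2,-5.8,0],"yaw":0},{"delta_pos":[2.2,-5.8,0],"yaw":0},{"delta_pos":[2.2,-5.8,0],"yaw":0},{"delta_pos":[2.2,-5.8,0],"yaw":0},{"delta_pos":[2.2,-5.8,0],"yaw":0},{"delta_pos":[2.2,-5.8,0],"yaw":0}]' --grip -1 --force 25

```text
t: 1.35
tcp_pos: [0.4385, 0.0001, 0.2284]
tool_rot: [0.128, 0.992, -0.0, 0.001]
force: [1.0, 1.5, -0.4]
finger_gap: 1.001
```

Emit:
send_rows --commands '[{"delta_pos":[2.7,-6,0],"yaw":0},{"delta_pos":[2.7,-6,-1],"yaw":0},{"delta_pos":[0,0,-2],"yaw":-0.015},{"delta_pos":[0,0,0],"yaw":0}]'

```text
t: 1.85
tcp_pos: [0.4908, -0.1192, 0.1981]
tool_rot: [0.14, 0.99, -0.0, 0.002]
force: [0.3, 0.3, -0.6]
finger_gap: 1.003
```

```bash
python3 - <<'E'
from h import *
s=manip.sense();im=manip.snapshot("wrist");cv2.imwrite("pics/w1.png",im);C=cam("wrist",s)
print(s["tcp_pos"].round(4))
hsv=cv2.cvtColor(im,cv2.COLOR_BGR2HSV);m=cv2.inRange(hsv,(0,0,150),(180,40,255))
for c in cv2.findContours(m,cv2.RETR_EXTERNAL,cv2.CHAIN_APPROX_NONE)[0]:
    r=cv2.minAreaRect(c)
    if min(r[1])<30: continue
    P=cast(C,cv2.boxPoints(r),.006);e=P-np.roll(P,1,0)
    print(np.round(r[0]),"ctr",P.mean(0).round(4),"sides",np.linalg.norm(e,axis=1).round(3),"ang",np.arctan2(e[:,1],e[:,0]).round(3))
E
```

```text
[ 0.4908 -0.1192  0.1981]
[120. 242.] ctr [ 0.5049 -0.2977  0.006 ] sides [0.077 0.083 0.075 0.088] ang [ 2.861  1.456 -0.218 -1.672]
[278. 187.] ctr [ 0.4951 -0.1205  0.006 ] sides [0.109 0.078 0.109 0.085] ang [ 2.83   1.29  -0.249 -1.851]
[534. 111.] ctr [0.4971 0.1362 0.006 ] sides [0.204 0.046 0.206 0.053] ang [ 3.033  1.308 -0.071 -1.852]
```

View pics/w1.png

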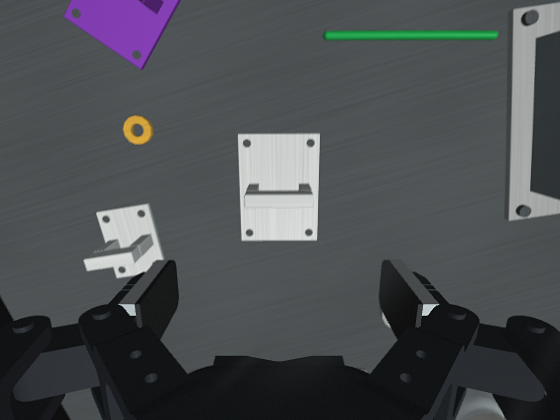

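```bash
python3 - <<'E'
from h import *
s=manip.sense();C=cam("wrist",s)
print(cast(C,[[238.5,134],[320,134],[318,240.5],[241,241]],.006).mean(0), cast(C,[[245,200],[313,200]],.056),cast(C,[[279,192.5],[279,208]],.056))
E
```

```text
[ 0.49777429 -0.12059535  0.006     ] [[ 0.48791511 -0.14883904  0.056     ]
 [ 0.50416722 -0.09222261  0.056     ]] [[ 0.48965    -0.11869482  0.056     ]
 [ 0.50294971 -0.12250927  0.056     ]]
```

Emit:
send_rows --commands '[{"delta_pos":[0.57,-0.13,-5],"yaw":0},{"delta_pos":[0,0,-5],"yaw":0},{"delta_pos":[0,0,-4],"yaw":0},{"delta_pos":[0,0,-2.5],"yaw":0},{"delta_pos":[0,0,0],"yaw":0}]'

```text
t: 2.52
tcp_pos: [0.5023, -0.1188, 0.0356]
tool_rot: [0.135, 0.991, -0.003, 0.01]
force: [-1.8, 0.4, 0.9]
finger_gap: 0.995
```

Emit:
send_rows --commands '[{"delta_pos":[-0.5,-0.15,-0.4],"yaw":0},{"delta_pos":[0,0,-0.4],"yaw":0},{"delta_pos":[0,0,0],"yaw":0}]'

```text
t: 2.9
tcp_pos: [0.4991, -0.1205, 0.0307]
tool_rot: [0.134, 0.991, -0.004, 0.013]
force: [-0.1, 0.4, -0.4]
finger_gap: 0.995
```

Emit:
send_rows --commands '[{"delta_pos":[-0.4,0,-0.4],"yaw":0},{"delta_pos":[-0.1,0,-0.2],"yaw":0},{"delta_pos":[0,0,0],"yaw":0}]'

```text
t: 3.28
tcp_pos: [0.4943, -0.1209, 0.0254]
tool_rot: [0.134, 0.991, -0.004, 0.014]
force: [0.4, 0.3, -0.5]
finger_gap: 0.998
```

```bash
python3 - <<'E'
from h import *
s=manip.sense();print(s);print(R.from_quat(s["tool_rot"]).as_matrix().round(4))
E
```

```text
{'t': 3.275, 'q': array([-4.60179264e-01,  7.17545313e-01,  1.89025946e+00,  1.53585537e-03,
        5.03868151e-01, -1.76246425e+00]), 'qd': array([-0.00028109, -0.00212914,  0.00282881, -0.00104923, -0.00099325,
       -0.00224904]), 'tau': array([ 2.87652314e-03, -4.02128398e+01, -5.70686325e+00,  3.02421277e-04,
       -1.07470632e-01, -1.45484399e-03]), 'tcp_pos': array([ 0.49431327, -0.12088404,  0.02538216]), 'tool_rot': array([ 0.13449857,  0.99080079, -0.00442899,  0.0142937 ]), 'force': array([ 0.39014137,  0.25598414, -0.49570134]), 'ft_torque': array([ 0.02220713,  0.01020827, -0.0051104 ]), 'finger_gap': 0.9982314712805958}
[[-0.9634  0.2666  0.0271]
 [ 0.2664  0.9638 -0.0126]
 [-0.0295 -0.0049 -0.9996]]
```

Emit:
send_rows --commands '[{"delta_pos":[0.2,0,0],"yaw":0},{"delta_pos":[0,0,0],"yaw":0},{"delta_pos":[0,0,0],"yaw":0},{"delta_pos":[0,0,0],"yaw":0},{"delta_pos":[0,0,0],"yaw":0}]' --grip 1 --force 25

```text
t: 3.9
tcp_pos: [0.4968, -0.1211, 0.0255]
tool_rot: [0.135, 0.991, -0.004, 0.015]
force: [-0.6, -0.7, 0.0]
finger_gap: 0.696
```

Emit:
send_rows --commands '[{"delta_pos":[0,0,1],"yaw":0},{"delta_pos":[0,0,2],"yaw":0},{"delta_pos":[0,0,4],"yaw":0},{"delta_pos":[0,0,5],"yaw":0},{"delta_pos":[0,0,2],"yaw":0.1},{"delta_pos":[0,0,0],"yaw":0},{"delta_pos":[0,0,0],"yaw":0}]'

```text
t: 4.78
tcp_pos: [0.4937, -0.1195, 0.1699]
tool_rot: [0.084, 0.996, -0.004, 0.012]
force: [0.5, 0.1, -1.8]
finger_gap: 0.697
```

```bash
python3 - <<'E'
from h import *
s=manip.sense();print(s["tcp_pos"],s["finger_gap"],s["force"]);print(R.from_quat(s["tool_rot"]).as_matrix().round(4))
im=manip.snapshot("wrist");b=manip.snapshot("scene")
C=cam("scene");u,v=proj(C,s["tcp_pos"])[0].astype(int);print(u,v)
cv2.imwrite("pics/l1.png",np.hstack([im[:,:][60:400,120:440],cv2.resize(b[v-60:v+53,u-60:u+80],(421,340))]))
E
```

```text
[ 0.49374091 -0.11953223  0.16991485] 0.6969694327692701 [ 0.47010301  0.0924855  -1.77694228]
[[-0.9854  0.1684  0.0239]
 [ 0.1683  0.9857 -0.0091]
 [-0.0251 -0.0049 -0.9997]]
244 214
```

View pics/l1.png

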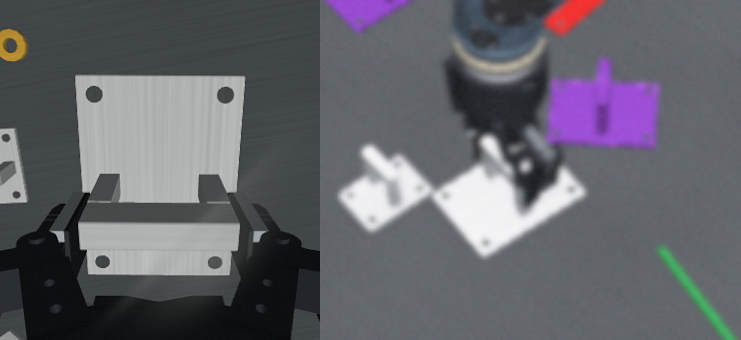

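```bash
python3 - <<'E'
from h import *
a=cv2.imread("pics/top0.png")[132:212,140:212];b=cv2.imread("pics/scene0.png")[270:360,275:377]
cv2.imwrite("pics/u.png",np.hstack([cv2.resize(a,None,fx=5,fy=5,interpolation=cv2.INTER_CUBIC),cv2.resize(b,None,fx=400/90,fy=400/90,interpolation=cv2.INTER_CUBIC)[:400,:440]]))
E
```

```text
(no output)
```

View pics/u.png

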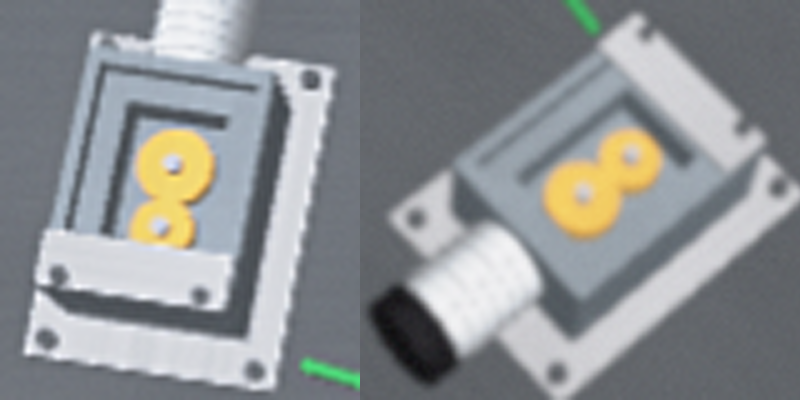

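```bash
python3 - <<'E'
from h import *
T=lambda p:np.array(p)/5+[140,132]
S=lambda p:(np.array(p)-[360,0])/(400/90)+[275,270]
for C,f,w,l in((cam("top"),T,[[92,60],[277,73]],[[43,230],[237,256],[225,311],[34,286]]),(cam("scene"),S,[[580,296],[457,165]],[[730,172],[603,46],[637,12],[765,136]])):
    W=cast(C,f(w),.074);L=cast(C,f(l),.084);print(W.round(4),L.round(4))
    for P in(W,L): print("len",np.linalg.norm(P[0]-P[1]),"ang",np.arctan2(*(P[0]-P[1])[1::-1]))
    print("lip mid",L[:2].mean(0),"wall mid",W.mean(0))
    e=W.mean(0)-L[:2].mean(0);print("x ang",np.arctan2(e[1],e[0]),np.hypot(*e[:2]),"mid",L[:2].mean(0)[:2]+e[:2]/np.hypot(*e[:2])*.041)
E
```

```text
[[0.5674 0.2281 0.074 ]
 [0.5619 0.1219 0.074 ]] [[0.4641 0.2452 0.084 ]
 [0.4518 0.1359 0.084 ]
 [0.4204 0.1406 0.084 ]
 [0.432  0.2476 0.084 ]]
len 0.10636218267501837 ang 1.5189098117514934
len 0.1099322094799657 ang 1.4580801025423156
lip mid [0.45793401 0.19055585 0.084     ] wall mid [0.56466912 0.17496677 0.074     ]
x ang -0.14502845712565304 0.1078675258003817 mid [0.49850359 0.18463051]
[[0.5775 0.2316 0.074 ]
 [0.5642 0.1292 0.074 ]] [[0.4666 0.2487 0.084 ]
 [0.4532 0.1445 0.084 ]
 [0.422  0.1449 0.084 ]
 [0.4352 0.2497 0.084 ]]
len 0.10324068990518143 ang 1.441808396959861
len 0.10510367210793448 ang 1.4427403451671632
lip mid [0.45987494 0.19658606 0.084     ] wall mid [0.57081313 0.18041583 0.074     ]
x ang -0.14473959073939235 0.11211047172738935 mid [0.50044622 0.19067243]
```

Emit:
send_rows --commands '[{"delta_pos":[0,3,1.5],"yaw":0.03},{"delta_pos":[0.2,5,1],"yaw":0},{"delta_pos":[0.2,5,1],"yaw":0},{"delta_pos":[0,2.5,0],"yaw":0},{"delta_pos":[0,0,0],"yaw":0},{"delta_pos":[0,0,0],"yaw":0},{"delta_pos":[0,0,0],"yaw":0}]'

```text
t: 5.75
tcp_pos: [0.4944, 0.0383, 0.1974]
tool_rot: [0.073, 0.997, -0.002, 0.004]
force: [0.2, -0.3, -1.8]
finger_gap: 0.694
```

```bash
python3 - <<'E'
from h import *
s=manip.sense();print(s);print(R.from_quat(s["tool_rot"]).as_matrix().round(4))
im=manip.snapshot("wrist");cv2.imwrite("pics/w2.png",im)
E
```

```text
{'t': 5.75, 'q': array([-0.14603409,  0.40115812,  1.79349606, -0.00485224,  0.93784689,
       -1.5687435 ]), 'qd': array([-0.01063279,  0.00715001, -0.00091332, -0.00380725, -0.00382816,
       -0.00016393]), 'tau': array([ 3.38538866e-01, -3.55372274e+01, -1.45078656e+01,  1.24617518e-02,
       -1.76512962e-02,  1.27326479e-03]), 'tcp_pos': array([0.49440229, 0.03830369, 0.19740614]), 'tool_rot': array([ 0.07255254,  0.9973523 , -0.00228454,  0.00439282]), 'force': array([ 0.19826528, -0.31028124, -1.83328912]), 'ft_torque': array([0.01247699, 0.04097138, 0.02251746]), 'finger_gap': 0.6937776031250068}
[[-0.9894  0.1447  0.0084]
 [ 0.1447  0.9895 -0.0052]
 [-0.0091 -0.0039 -1.    ]]
```

View pics/w2.png

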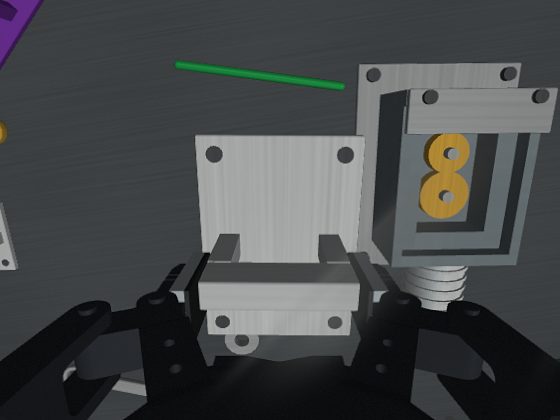

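```bash
python3 - <<'E'
from h import *
s=manip.sense();C=cam("wrist",s)
L=cast(C,[[551,132.5],[407,133.5],[412,89],[557,89]],.084);W=cast(C,[[517,264],[390,265]],.074)
print(L.round(4),W.round(4))
for P in(L,W,L[3:1:-1]):
    e=P[0]-P[1];print("len",np.hypot(*e[:2]),"ang",np.arctan2(e[1],e[0]))
a,b=L[:2].mean(0)[:2],W.mean(0)[:2];e=b-a;n=np.hypot(*e);print("lip mid",a,"xang",np.arctan2(e[1],e[0]),n,"mid",a+e/n*.041, b-e/n*.069)
# plate corners
u,_,W_=C
E
```

```text
[[0.4692 0.2459 0.084 ]
 [0.4549 0.1392 0.084 ]
 [0.4242 0.1442 0.084 ]
 [0.4385 0.2484 0.084 ]] [[0.5791 0.232  0.074 ]
 [0.5639 0.1236 0.074 ]]
len 0.10767832911405968 ang 1.4378474073035634
len 0.10951552875879722 ang 1.4319838546503159
len 0.10515376578595016 ang 1.4338177087218973
lip mid [0.46202196 0.19255182] xang -0.13388161192553416 0.11045155375619474 mid [0.50265506 0.18707905] [0.50310257 0.18701878]
```

Emit:
send_rows --commands '[{"delta_pos":[0.6,4,0],"yaw":0.01},{"delta_pos":[1.2,5.0,0],"yaw":0},{"delta_pos":[1,4,0],"yaw":0},{"delta_pos":[0.2,1.5,-1],"yaw":0},{"delta_pos":[0,0,-2],"yaw":0},{"delta_pos":[0,0,-2],"yaw":0},{"delta_pos":[0,0,0],"yaw":0},{"delta_pos":[0,0,0],"yaw":0}]'

```text
t: 6.8
tcp_pos: [0.5267, 0.1788, 0.1441]
tool_rot: [0.074, 0.997, -0.004, 0.004]
force: [0.9, 0.4, -1.9]
finger_gap: 0.697
```

Emit:
send_rows --commands '[{"delta_pos":[-0.2,0.6,-1.5],"yaw":0.015},{"delta_pos":[0,0,-1.5],"yaw":0},{"delta_pos":[0,0,-0.7],"yaw":0},{"delta_pos":[0,0,0],"yaw":0}]'

```text
t: 7.3
tcp_pos: [0.525, 0.1847, 0.1055]
tool_rot: [0.066, 0.998, -0.004, 0.004]
force: [0.2, -0.1, -1.2]
finger_gap: 0.695
```

Emit:
send_rows --commands '[{"delta_pos":[0,0,-0.5],"yaw":0},{"delta_pos":[0,0,-0.3],"yaw":0},{"delta_pos":[0,0,-0.3],"yaw":0},{"delta_pos":[0,0,0],"yaw":0}]'

```text
t: 7.8
tcp_pos: [0.5232, 0.1851, 0.0971]
tool_rot: [0.066, 0.998, -0.004, 0.003]
force: [0.0, -0.3, -2.7]
finger_gap: 0.691
```

Emit:
send_rows --commands '[{"delta_pos":[0,0,-0.3],"yaw":0},{"delta_pos":[0,0,-0.3],"yaw":0},{"delta_pos":[0,0,0],"yaw":0}]'

```text
t: 8.18
tcp_pos: [0.5209, 0.1855, 0.0932]
tool_rot: [0.066, 0.998, -0.004, 0.002]
force: [0.3, -0.1, -2.6]
finger_gap: 0.697
```

```bash
python3 - <<'E'
from h import *
s=manip.sense();print(s["tcp_pos"],s["force"],s["ft_torque"])
im=manip.snapshot("wrist");b=manip.snapshot("scene")
C=cam("scene");u,v=proj(C,[.5,.187,.08])[0].astype(int)
cv2.imwrite("pics/t1.png",np.hstack([im[0:400,100:460],cv2.resize(b[v-60:v+60,u-66:u+66],(440,400))]))
E
```

```text
[0.52086124 0.18552183 0.09321549] [ 0.31611723 -0.130734   -2.64463948] [-0.02586083 -0.01161949 -0.050688  ]
```

View pics/t1.png

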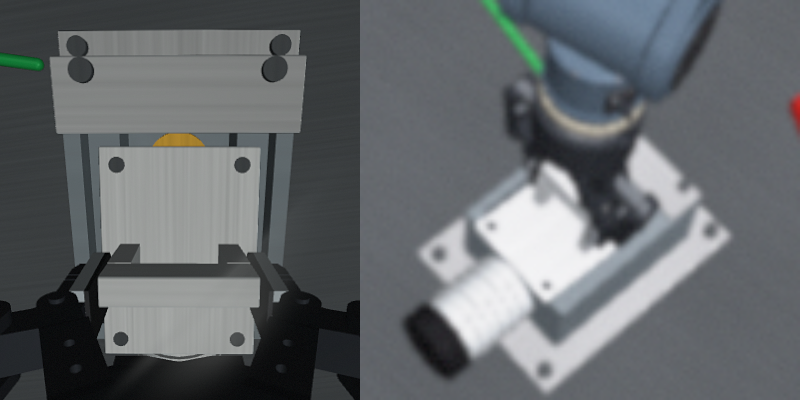

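```bash
cat >>h.py <<'E'
def tilt(s,img):
    "cover pose from its 4 top corners (-x+y... order: far-left, far-right, near-right, near-left in picture)"
    K,d,W=cam("wrist",s)
    obj=np.float64([[-.055,-.04,-.041],[-.055,.04,-.041],[.055,.04,-.041],[.055,-.04,-.041]])
    ok,r,t=cv2.solvePnP(obj,np.float64(img),K,d)
    M=W[:3,:3]@cv2.Rodrigues(r)[0];return M,W[:3,:3]@t[:,0]+W[:3,3]
E
python3 - <<'E'
from h import *
s=manip.sense()
M,p=tilt(s,[[199.5,147],[360,147],[354.5,354],[206,354]]);print(M.round(3),p,"tilt",np.degrees(np.arcsin(M[2,0])))
m=np.array([.5025,.187,.06]);x=np.array([np.cos(.134),-np.sin(.134),0]);y=np.array([-x[1],x[0],0]);print((p-m)@x,(p-m)@y,p[2]-.06)
q=s["tcp_pos"];print("tcp",(q-m)@x,(q-m)@y)
E
```

```text
[[ 0.981  0.13  -0.143]
 [-0.128  0.992  0.023]
 [ 0.145 -0.004  0.989]] [0.51786129 0.1866193  0.11238426] tilt 8.310646734019542
0.01527444490897755 0.0016749691532145959 0.052384256172234966
tcp 0.01837044422062414 0.0010040322444450158
```

Emit:
send_rows --commands '[{"delta_pos":[0.2,0,-0.3],"yaw":0},{"delta_pos":[0.1,0,-0.15],"yaw":0},{"delta_pos":[0,0,0],"yaw":0}]'

```text
t: 8.65
tcp_pos: [0.5204, 0.1856, 0.0923]
tool_rot: [0.067, 0.998, -0.004, -0.002]
force: [0.2, 0.2, -1.9]
finger_gap: 0.695
```

Emit:
send_rows --commands '[{"delta_pos":[0.1,0,-0.4],"yaw":0},{"delta_pos":[0.1,0,-0.2],"yaw":0},{"delta_pos":[0,0,0],"yaw":0}]'

```text
t: 9.02
tcp_pos: [0.5209, 0.1856, 0.0918]
tool_rot: [0.067, 0.998, -0.004, -0.003]
force: [0.2, -0.3, -1.5]
finger_gap: 0.696
```

Emit:
send_rows --commands '[{"delta_pos":[0.2,0,-0.6],"yaw":0},{"delta_pos":[0.1,0,-0.4],"yaw":0}]'

```text
t: 9.28
tcp_pos: [0.5223, 0.1855, 0.0889]
tool_rot: [0.066, 0.998, -0.005, -0.004]
force: [-11.5, -2.0, 37.7]
finger_gap: 0.696
```

```bash
python3 - <<'E'
from h import *
s=manip.sense();print(s["tcp_pos"],s["tool_rot"],s["force"],s["ft_torque"])
im=manip.snapshot("wrist");cv2.imwrite("pics/t2.png",im[100:400,150:410])
E
```

```text
[0.52233895 0.18550552 0.08886005] [ 0.06639804  0.99777329 -0.00451819 -0.00439848] [-11.48812484  -1.99947835  37.74865358] [-0.1618914   1.72847782 -0.08303608]
```

View pics/t2.png

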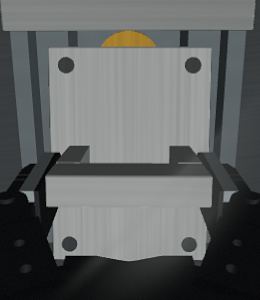

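Emit:
send_rows --commands '[{"delta_pos":[0,0,0.6],"yaw":0},{"delta_pos":[0,0,0.4],"yaw":0},{"delta_pos":[0,0,0],"yaw":0}]'

```text
t: 9.7
tcp_pos: [0.5235, 0.1855, 0.0984]
tool_rot: [0.067, 0.998, -0.004, -0.003]
force: [0.2, -0.3, -2.7]
finger_gap: 0.7
```

```bash
python3 - <<'E'
from h import *
s=manip.sense();print(s["tcp_pos"],s["tool_rot"],s["force"],s["ft_torque"])
im=manip.snapshot("wrist")
g=cv2.cvtColor(im,cv2.COLOR_BGR2GRAY)
cv2.imwrite("pics/t3.png",cv2.resize(im[100:400,150:410],None,fx=2,fy=2))
E
```

```text
[0.52349422 0.18548249 0.09840567] [ 0.06651932  0.99776966 -0.00433591 -0.00347526] [ 0.18921033 -0.31360865 -2.71838531] [-0.01520527 -0.04617598  0.07435912]
```

View pics/t3.png

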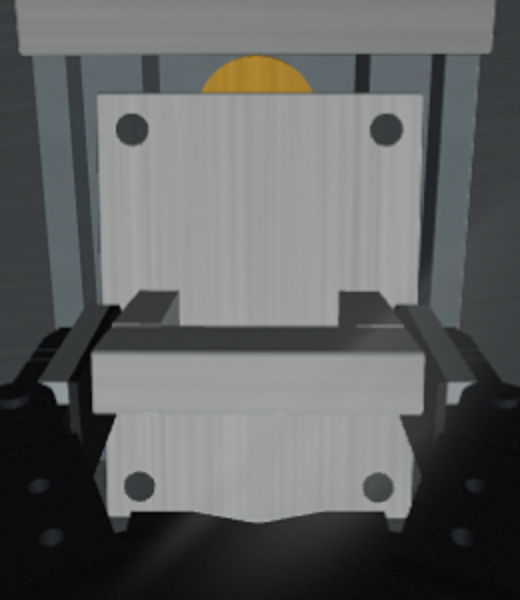

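```bash
cat >>h.py <<'E'
def tilt6(s,corn,holes):
    K,d,W=cam("wrist",s);a,b=.0455,.0305
    obj=np.float64([[-.055,-.04,-.041],[-.055,.04,-.041],[-a,-b,-.041],[-a,b,-.041],[a,b,-.041],[a,-b,-.041]])
    ok,r,t=cv2.solvePnP(obj,np.float64(list(corn)+list(holes)),K,d)
    M=W[:3,:3]@cv2.Rodrigues(r)[0];return M,W[:3,:3]@t[:,0]+W[:3,3]
def rep(s,M,p):
    m=np.array([.5025,.187,.06]);x=np.array([np.cos(.134),-np.sin(.134),0]);y=np.array([-x[1],x[0],0])
    q=s["tcp_pos"];print("tilt",np.degrees(np.arcsin(M[2,0])),"bar in unit mm",1e3*np.array([(p-m)@x,(p-m)@y,p[2]-.06]),"tcp",1e3*np.array([(q-m)@x,(q-m)@y,q[2]-.06]))
E
python3 - <<'E'
from h import *
import copy
s=manip.sense()
s1=dict(s);s1["tcp_pos"]=np.array([.4908,-.1192,.1981]);s1["tool_rot"]=np.array([.14,.99,0,.002])
im=cv2.imread("pics/w1.png");g=cv2.cvtColor(im,cv2.COLOR_BGR2GRAY)[130:245,236:322]
_,l,st,c=cv2.connectedComponentsWithStats((g<110).astype(np.uint8));h=[c[i]+[236,130] for i in range(1,len(c)) if 20<st[i,4]<90]
print(h);
if len(h)>=4:
    P=cast(cam("wrist",s1),h,.006);print(P.round(4));print(np.linalg.norm(P[:,None]-P[None],axis=2).round(4))
f=lambda p:np.array(p)/2+[150,100]
M,p=tilt6(s,f([[98,95],[421,95]]),f([[132,129],[386,129],[378,487],[139,487]]));rep(s,M,p)
E
```

```text
[array([246.53658537, 142.92682927]), array([310. , 142.5]), array([248.87096774, 232.29032258]), array([308.28571429, 231.92857143])]
[[ 0.4424 -0.1374  0.006 ]
 [ 0.4591 -0.0781  0.006 ]
 [ 0.5305 -0.1627  0.006 ]
 [ 0.5473 -0.1031  0.006 ]]
[[0.     0.0616 0.0917 0.1104]
 [0.0616 0.     0.1107 0.0917]
 [0.0917 0.1107 0.     0.0619]
 [0.1104 0.0917 0.0619 0.    ]]
tilt 10.339028599288474 bar in unit mm [15.15154857  1.81625905 62.22120231] tcp [20.84468542  1.23610574 38.17194216]
```

Emit:
send_rows --commands '[{"delta_pos":[0,0,-0.2],"yaw":0},{"delta_pos":[-0.6,0.07,0],"yaw":0},{"delta_pos":[-0.6,0.07,0],"yaw":0},{"delta_pos":[0,0,0],"yaw":0}]'

```text
t: 10.25
tcp_pos: [0.5092, 0.1867, 0.0939]
tool_rot: [0.067, 0.998, -0.005, -0.006]
force: [0.0, 1.4, -1.2]
finger_gap: 0.698
```

Emit:
send_rows --commands '[{"delta_pos":[0,0,0.3],"yaw":0},{"delta_pos":[-0.4,0.05,0.15],"yaw":0},{"delta_pos":[-0.4,0.05,0.1],"yaw":0},{"delta_pos":[0,0,0],"yaw":0}]'

```text
t: 10.75
tcp_pos: [0.5023, 0.1878, 0.1]
tool_rot: [0.066, 0.998, -0.005, -0.004]
force: [0.3, -0.2, -4.6]
finger_gap: 0.698
```

```bash
python3 - <<'E'
from h import *
s=manip.sense();print(s["tcp_pos"],s["tool_rot"],s["force"],s["ft_torque"])
im=manip.snapshot("wrist");cv2.imwrite("pics/t4.png",cv2.resize(im[60:400,120:440],None,fx=1.75,fy=1.75))
g=cv2.cvtColor(im,cv2.COLOR_BGR2GRAY)[100:400,150:410]
_,l,st,c=cv2.connectedComponentsWithStats((g<75).astype(np.uint8))
print([(c[i]+[150,100]).round(1).tolist()+st[i].tolist() for i in range(1,len(c)) if 60<st[i,4]<300])
E
```

```text
[0.50229352 0.1878185  0.09996759] [ 0.06631269  0.99778122 -0.00460157 -0.00375353] [ 0.26355658 -0.20906638 -4.60796699] [ 0.03941894 -0.28051153  0.01325961]
[[219.1, 344.1, 62, 237, 15, 15, 170], [339.8, 345.7, 182, 239, 14, 13, 111]]
```

View pics/t4.png

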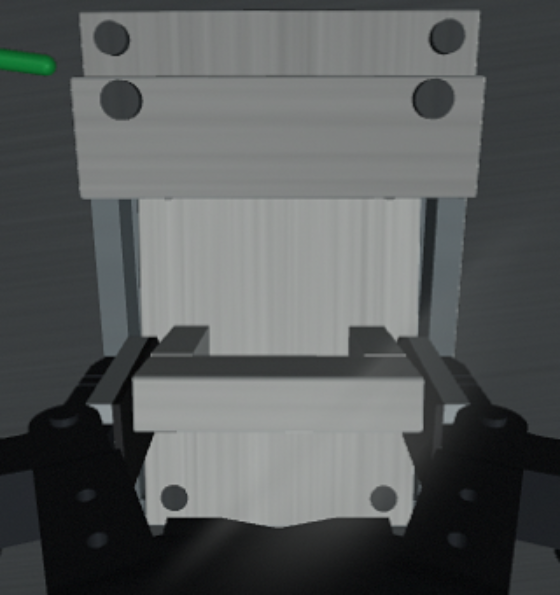

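Emit:
send_rows --commands '[{"delta_pos":[0,0,-0.25],"yaw":0},{"delta_pos":[-0.3,0.03,-0.1],"yaw":0},{"delta_pos":[0,0,0],"yaw":0}]'

```text
t: 11.18
tcp_pos: [0.4981, 0.1881, 0.0963]
tool_rot: [0.067, 0.998, -0.005, -0.005]
force: [0.1, -0.6, -2.0]
finger_gap: 0.697
```

Emit:
send_rows --commands '[{"delta_pos":[0,0,-0.3],"yaw":0},{"delta_pos":[0.3,-0.04,-0.3],"yaw":0},{"delta_pos":[0.3,-0.04,-0.25],"yaw":0},{"delta_pos":[0,0,0],"yaw":0}]'

```text
t: 11.68
tcp_pos: [0.5039, 0.1875, 0.0877]
tool_rot: [0.067, 0.998, -0.005, -0.006]
force: [-1.0, 0.7, 1.2]
finger_gap: 0.694
```

Emit:
send_rows --commands '[{"delta_pos":[0.2,-0.03,-0.25],"yaw":0},{"delta_pos":[0.15,-0.02,-0.2],"yaw":0},{"delta_pos":[0,0,0],"yaw":0}]'

```text
t: 12.05
tcp_pos: [0.5077, 0.187, 0.0836]
tool_rot: [0.067, 0.998, -0.004, -0.006]
force: [-1.4, 0.2, 1.6]
finger_gap: 0.698
```

Emit:
send_rows --commands '[{"delta_pos":[0,0,-0.3],"yaw":0},{"delta_pos":[0,0,0],"yaw":0}]'

```text
t: 12.3
tcp_pos: [0.5097, 0.1868, 0.0813]
tool_rot: [0.067, 0.998, -0.004, -0.004]
force: [-1.8, 0.6, 1.0]
finger_gap: 0.695
```

```bash
python3 - <<'E'
from h import *
s=manip.sense();print(s["tcp_pos"],s["tool_rot"],s["force"],s["ft_torque"])
im=manip.snapshot("wrist");cv2.imwrite("pics/t5.png",im)
g=cv2.cvtColor(im,cv2.COLOR_BGR2GRAY)
# rows of the lip edge / bar edges along the middle column and holes near
_,l,st,c=cv2.connectedComponentsWithStats((g[300:380,190:370]<75).astype(np.uint8))
print([(c[i]+[190,300]).round(1).tolist()+st[i].tolist() for i in range(1,len(c)) if 60<st[i,4]<300])
E
```

```text
[0.5096934  0.18680514 0.08125471] [ 0.06671023  0.99775596 -0.00434372 -0.00373131] [-1.75452994  0.61326472  0.9569837 ] [0.21122898 0.38807077 0.04945485]
[[220.7, 327.3, 24, 22, 14, 12, 139], [337.8, 327.9, 141, 22, 13, 12, 100]]
```

```bash
cat > chk.py <<'E'
from h import *
def chk(px,zs):
    s=manip.sense();C=cam("wrist",s);m=np.array([.5025,.187,.06]);x=np.array([np.cos(.134),-np.sin(.134),0]);y=np.array([-x[1],x[0],0])
    for z in zs:
        P=cast(C,px,z);e=P[1]-P[0];print(z,"spacing",np.hypot(*e[:2]).round(4),"holes mid in unit mm",[round(1e3*float((P.mean(0)-m)@a),1) for a in(x,y)],"ang",np.arctan2(e[1],e[0]).round(3))
    print("tcp",[round(1e3*float((s["tcp_pos"]-m)@a),1) for a in(x,y)])
E
python3 -c "
from chk import *
chk([[220.7,327.3],[337.8,327.9]],[.062,.066,.070,.074])"
```

```text
0.062 spacing 0.0638 holes mid in unit mm [51.6, 1.0] ang 1.438
0.066 spacing 0.0622 holes mid in unit mm [48.9, 1.0] ang 1.438
0.07 spacing 0.0606 holes mid in unit mm [46.2, 1.0] ang 1.438
0.074 spacing 0.059 holes mid in unit mm [43.5, 1.0] ang 1.438
tcp [7.2, 0.8]
```

Emit:
send_rows --commands '[{"delta_pos":[-0.1,0,-0.2],"yaw":0},{"delta_pos":[0,0,0],"yaw":0}]'

```text
t: 12.6
tcp_pos: [0.5099, 0.1867, 0.0812]
tool_rot: [0.067, 0.998, -0.004, -0.002]
force: [-1.5, -0.5, -0.6]
finger_gap: 0.697
```

Stopped going down; open and let it settle.

Emit:
send_rows --commands '[{"delta_pos":[0,0,0],"yaw":0},{"delta_pos":[0,0,0],"yaw":0},{"delta_pos":[0,0,0],"yaw":0},{"delta_pos":[0,0,0],"yaw":0},{"delta_pos":[0,0,0],"yaw":0}]' --grip -1

```text
t: 13.22
tcp_pos: [0.5104, 0.1867, 0.0801]
tool_rot: [0.066, 0.998, -0.004, -0.001]
force: [0.4, 0.1, 0.5]
finger_gap: 0.999
```

Emit:
send_rows --commands '[{"delta_pos":[0,0,1],"yaw":0},{"delta_pos":[0,0,3],"yaw":0},{"delta_pos":[0,0,5],"yaw":0},{"delta_pos":[0,0,5],"yaw":0},{"delta_pos":[0,0,0],"yaw":0},{"delta_pos":[0,0,0],"yaw":0}]'

```text
t: 13.98
tcp_pos: [0.5095, 0.1865, 0.2265]
tool_rot: [0.066, 0.998, -0.004, -0.001]
force: [0.5, -0.8, -0.2]
finger_gap: 1.001
```

```bash
python3 - <<'E'
from h import *
s=manip.sense();print(s["tcp_pos"],s["tool_rot"],s["finger_gap"],s["t"])
im=manip.snapshot("wrist");cv2.imwrite("pics/f.png",im)
cv2.imwrite("pics/f2.png",cv2.resize(im[60:330,140:420],None,fx=2,fy=2))
E
```

```text
[0.50954537 0.18651567 0.22646946] [ 6.64799262e-02  9.97778357e-01 -4.22136459e-03 -9.74576324e-04] 1.0009845770412715 13.975
```

View pics/f2.png

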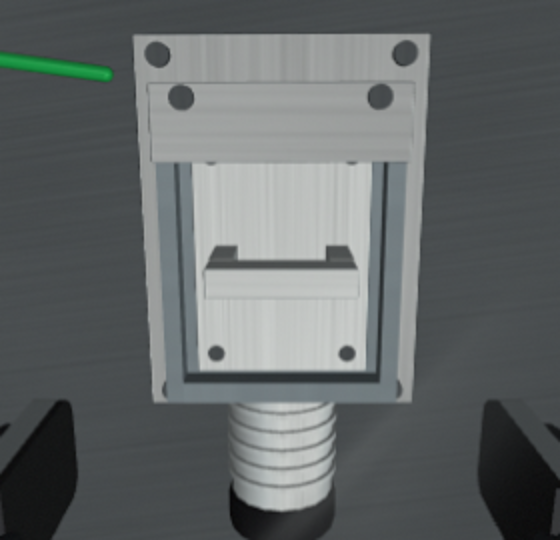

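```bash
python3 - <<'E'
from chk import *
f=lambda p:np.array(p)/2+[140,60]
chk(f([[216,353],[347,353]]),[.066,.070]);chk(f([[205,284],[358,284]]),[.116])
E
```

```text
0.066 spacing 0.062 holes mid in unit mm [49.9, 1.4] ang 1.441
0.07 spacing 0.0611 holes mid in unit mm [48.5, 1.4] ang 1.441
tcp [7.4, 0.6]
0.116 spacing 0.0587 holes mid in unit mm [4.0, 1.3] ang 1.44
tcp [7.4, 0.6]
```

```bash
python3 -c "
from station import manip
print(manip.sign_off())"
```

```text
the job is handed in; nothing more can be done
None
```

The larger cover now lies flat in the gear unit's pocket with one short edge under the lip. It is released and the job is handed in. The robot clock read about 14 s at the last check.

**How it was done:** The moves offer no tool tilt, so I gripped the bar by its two ends, at 25 N. That let the cover pivot about its y axis. I lowered its far end onto the pocket's +x wall, which tilted it to about 10°. I then slid the low edge under the lip, lowered the cover flat, opened the gripper and lifted clear.

**Last checks (wrist camera, after release):**
- **Position:** the cover is about 4 mm along x and 1.4 mm along y from the pocket's centre (14 mm allowed).
- **Direction:** within about 0.01 rad of the pocket's axis.
- **Flatness:** the bar and the +x holes both put the cover's centre at about +4 mm in x, which means it is flat to within about a degree. The hole spacing of 62.0 mm fits the plate's top face at its proper height.
- **Clear of everything:** the gripper is fully open, with its tip about 23 cm above the bench.
- **Smaller cover:** I never went near it, though I did not re-measure its position at the end.

**What did not go smoothly:**
- While tilting the cover further, one press reached about 38 N on the wrist, with the cover pressed against the unit. I backed off at once. The bar seems to have slipped a few millimetres in the pads, which I corrected for.
- While sliding under the lip, the cover also pressed lightly up against it, at about 2 N.

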